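# Make up the wing-stamping kit and the clocking kit at the pigeon club desk

### The arm

A 7-joint arm with a two-finger parallel gripper is mounted at the origin on the work surface. World frame = base frame: x ahead of the robot, y to its left, z up, the work surface at z = 0. Lengths are in m, angles in rad, forces in N, time in s.
With the tool pointing down it reaches from about 0.425 to 1.025 m from the base axis. Payload 3.6 kg.
Tool frame: the origin (TCP) lies midway between the tips of the shut fingers; the grasp point (between the pads) lies 19 mm behind it; z points along the fingers, y is the line along which they close (so a half turn about z gives the same grasp; the last joint's range is limited). The gripper opens to 85 mm and grips with 20 to 120 N. Pads are 22 mm wide; open, the fingers measure 114 mm over their backs; the gripper's body (76 mm by 85 mm) begins 54 mm behind the grasp point. The pads swing forward as they close: fully open they stand 13 mm farther back than shut.
Start: joints at [-1.317, 0.591, 0.048, 1.609, -0.033, 0.943, -0.034], TCP at [0.247, 0.682, 0.231] pointing down, gripper open.
Joint ranges: [-2.69, 2.69], [-0.47, 2.24], [-1.27, 1.36], [0.19, 2.51], [-1.53, 4.68], [0.08, 2.07], [-3.09, 3.09]. Speed limits (rad/s): [2.57, 2.57, 3.14, 3.14, 3.14, 3.14, 3.14].

### API

Orientations are given as a rotation vector (axis times angle).
In Python, from bench import env gives the robot as it stands.
- The arm moves only by the tool apply_moves, never from a script. Its argument "plan" is a list of rows, each a list of 7 numbers: the shift along the tool's x, y, z in units of 40 mm (1.0 is 40 mm), then the turn, a rotation vector about the tool's x, y, z in units of 5 degrees (1.0 is 5 degrees), then the opening, from 0 (shut) to 1 (fully open). In form: [[x, y, z, ax, ay, az, gripper], ...]. A call has 1 to 5 rows; each row is the pose to reach, as a shift and turn from the pose commanded when the call began, along the tool's axes at that moment; what a row does not reach only later rows make up. A row lasts 1/10 s, in which the tool goes at most 50 mm and 8.59 degrees, less where a joint would pass 70% of its speed; a pose out of reach is approached as far as the arm can. A call with a gripper value outside its range is refused whole. The fingers move at their own pace and stop on an object; "squeeze" is the grip in N (left out, the last holds). Time passes only in rows, so rows that repeat a pose let the fingers close. It gives the time, the measured TCP pose, the force, the opening and the grip force at its end, in the units of the state.
- env.get_state(): the state, without advancing time (a new reading comes with each control period).
- env.grab_frame(name): name is "scene" or "side" or "wrist"; returns (picture, depth): 400x640x3 uint8, blue, green, red; 400x640 float32, m along the optical axis (not along the pixel's ray), 0 where there is no reading.
- env.camera_params(name): a dict with "fx", "fy", "cx", "cy" (pixels), "k1" (the pictures are not rectified: a ray, as slopes to the right and down, at radius r is drawn at 1 + k1 r^2 times it, then the intrinsics apply), "rvec" (rotation vector, rad) and "tvec" (3), from world to camera coordinates, as OpenCV has them; the wrist camera has in their place "mount" (4x4, takes a point from camera to tool coordinates, whose origin is the TCP and whose axes are the flange's). Camera axes: x right, y down, z forward; pixel columns grow to the right and rows downward; lengths in m; the calibration is good to about 2 mm. A picture is of the moment at which its call begins: read the wrist's pose just before it. camera_params takes no time and is no camera call.
- env.finish_job(): hands the job in; it is judged then, once.
The state is a dict: "t": time; "joint_positions": joint angles; "dq": joint speeds; "effort": joint torques, N m; "tcp_pos": TCP position; "orientation": TCP orientation; "contact_force": force on the tool from outside, world axes, zero at the start; "moment": the same for the moment, N m; "gripper_width": opening from 0.0 (shut) to 1.0 (fully open); "finger_force": force on a finger pad.
Only numpy, scipy, OpenCV 4.12 (cv2) and the standard library are available. Lean on these libraries where they do the work, as an engineer would, in place of code of your own. Each camera call takes 0.05 s, during which the arm holds its last target. There are 200 camera calls.

### The job

Make up the two race-night kits: for the stamping kit, pack the wing stamp, the squat ink pot and the ink bottle into the round tin, nested side by side, all three standing upright on its floor. For the clocking kit, lay the mains adaptor flat, as it lies now, in the longer compartment of the grey tray and stand the paper roll on end in the shorter one. Keep the ink upright all the way, and leave the water bottle and the cup standing where they are.

Things in the scene. Friction and masses are not known exactly. Their poses are not given: they have to be found in the camera images.
- tin: Round shallow open biscuit tin of bare steel, fixed to the desk: inside diameter 140, outside 146 (149 over the rolled rim), wall 3 thick, rim 29 above the desk, inner floor 3 above the desk. Origin at the centre of its underside, on the desk; z up. Its yaw means nothing. It stands to the robot's left or right.
- tray: Open grey plastic tray, fixed to the desk: 222 (x) by 118 (y), 230 x 125 over the rim flange, 30 high, walls and floor 4 thick. A wall as high as the rim parts it: longer compartment, inside 130 x 110 (x by y), centre at x = +42 mm; shorter one, inside 80 x 110, centre at x = -67 mm; both at y = 0. Origin at the centre of its underside; z up. Stands on the other side from the tin.
- wing_stamp: Round rubber stamp of pale wood, standing upright: base 46 across and 15 high (with the rubber die, its corner bevelled up to 23), a steel neck 18 across up to 34, then an upright turned handle 26 across, straight-sided from 40 to 66 above the underside; 72 high in all, 0.05 to 0.10 kg. Origin at the centre of its underside; z up.
- ink_pot: Squat round black pot with a ribbed dark steel screw lid, shut: 54 across and 42 high, the lid being the part from 26 to 42; 0.08 to 0.15 kg. Origin at the centre of its underside; z up.
- ink_bottle: Small white round ink bottle with a narrow black cap, shut: body 42 across up to 44, shoulder sloping in up to 55, cap 22 across from 55 to the top at 78; 0.06 to 0.11 kg. Origin at the centre of its underside; z up.
- adaptor: Black plug-in mains adaptor, a block lying flat: 66 (x) by 44 (y) by 34 high, with two flat brass pins that stick out 17 from its +x end and an 8 mm round socket stub at its -x end, so it is 91 long in all, from x = -41 to +50 mm; 0.10 to 0.19 kg. Origin at the centre of the block's underside; z up.
- paper_roll: White printer paper roll with a brown core, standing on end: 50 across, 57 high, 0.07 to 0.12 kg. Origin at the centre of its underside; z up along the core.
- water_bottle: Bystander: full clear water bottle, 64 across, 210 high, with a white cap and green label, at the right edge of the work. Origin at the centre of its underside.
- cup: Bystander: empty clear plastic cup, 72 across the rim, 90 high, light, at the left edge of the work. Origin at the centre of its underside.
Not all that is in view belongs to the job. Leave any purple or yellow look-alike of the paper_roll alone. What is shaped like the ink_bottle but orange or pink is not meant.

How it is judged:
By the outcome, as a careful person would: the job done as asked, in the order asked, and still so for the second after the job is handed in, with the robot touching nothing.
It also fails if it takes over 125 s, if anything falls off the work surface, if the arm or the gripper's body presses on something with over 40 N, if the wrist force passes 120 N, or if a joint passes its speed limit or range.

## Working session

There is one attempt and no reset: what is moved stays moved. The work goes in short steps, Python scripts to look and compute and a tool call to move; the robot and the scene stay as the last step left them, time stands still between calls to the robot, and variables do not carry over. Pictures are saved under pics/ and viewed, at most 14 in all, crops included, and the job is handed in when it is done.

Besides the shell and the picture viewer there is one more tool, called after ">>>" as name([rows], argument=value, ...), one row to a line, values as JSON. apply_moves: Moves the arm, as the interface text tells. Its arguments: {"type":"object","properties":{"plan":{"type":"array"},"squeeze":{"type":"number"}},"required":["plan"]}

```bash
ls; mkdir -p pics; cat > h.py <<'E'
import numpy as np, cv2
from scipy.spatial.transform import Rotation as R
from bench import env
def cam(name):
    st=env.get_state(); im,d=env.grab_frame(name); p=env.camera_params(name)
    if 'mount' in p:
        T=np.eye(4);T[:3,:3]=R.from_rotvec(st['orientation']).as_matrix();T[:3,3]=st['tcp_pos'];M=T@np.array(p['mount'])
    else:
        W=np.eye(4);W[:3,:3]=R.from_rotvec(np.ravel(p['rvec'])).as_matrix();W[:3,3]=np.ravel(p['tvec']);M=np.linalg.inv(W)
    return im,d,p,M
def cloud(d,p,M):
    # world point for every pixel (nan where no depth)
    h,w=d.shape; v,u=np.mgrid[:h,:w]
    x=(u-p['cx'])/p['fx'];y=(v-p['cy'])/p['fy'];xu,yu=x.copy(),y.copy()
    for _ in range(8):
        s=1+p['k1']*(xu**2+yu**2);xu,yu=x/s,y/s
    z=np.where(d>0,d,np.nan)
    P=np.stack([xu*z,yu*z,z],-1)
    return P@M[:3,:3].T+M[:3,3]
E
python3 - <<'E'
from h import *
s=env.get_state();print(s)
for n in ['scene','side','wrist']:
    im,d,p,M=cam(n);cv2.imwrite(f'pics/{n}0.png',im);np.savez(f'{n}0.npz',im=im,d=d,M=M,c=cloud(d,p,M));print(n,M.round(3).tolist(),p['fx'],p['k1'])
E
```

```text
pics
{'t': 0.0, 'joint_positions': array([-1.31650947,  0.59210634,  0.0482649 ,  1.60983377, -0.03332229,
        0.94271631, -0.03371592]), 'dq': array([ 2.08470457e-04, -7.73856379e-04,  5.96417009e-04, -3.67681652e-04,
        5.81116927e-04, -8.36229112e-04, -4.99224916e-05]), 'effort': array([-1.00368795e-04, -5.48691988e+01,  1.54648662e+00, -1.98125643e+01,
        9.42491402e-03,  8.55185237e-03,  9.01588436e-06]), 'tcp_pos': array([0.2467756 , 0.68081828, 0.23014497]), 'orientation': array([-0.54337639, -3.09393471,  0.00351709]), 'contact_force': array([ 0.25671248,  0.05644162, -0.25326834]), 'moment': array([-0.02366593, -0.00308755, -0.01675788]), 'finger_force': 0.0, 'gripper_width': 1.000398774005427}
scene [[0.472, 0.603, -0.643, 1.289], [0.881, -0.318, 0.349, -0.392], [0.006, -0.732, -0.682, 0.835], [0.0, 0.0, 0.0, 1.0]] 462.8578594801876 -0.05848561117226404
side [[0.87, -0.291, 0.397, -0.093], [-0.492, -0.476, 0.729, -1.088], [-0.023, -0.83, -0.558, 0.887], [0.0, 0.0, 0.0, 1.0]] 475.11048384435514 -0.007798639906121152
wrist [[0.34, 0.907, 0.246, 0.186], [0.94, -0.328, -0.091, 0.704], [-0.002, 0.263, -0.965, 0.373], [0.0, 0.0, 0.0, 1.0]] 305.52256652605485 0.012076665959127318
```

View pics/scene0.png

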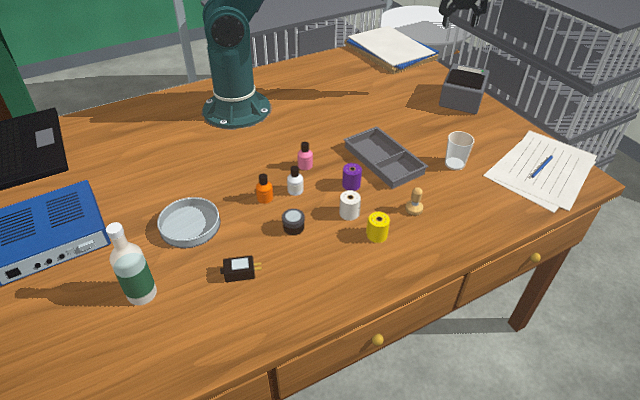

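View pics/side0.png

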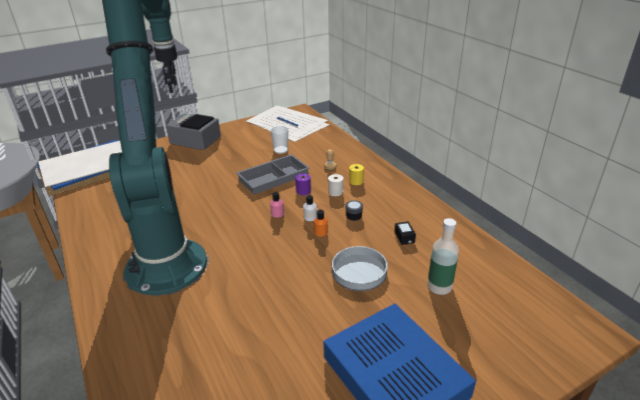

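The scene picture shows the tin at (188,222), tray (385,157), wing stamp (416,203), pot (293,222), white ink bottle (295,182), adaptor (240,268) with its pins to the right, white roll (349,205), cup (459,150) and water bottle (133,265). Purple, yellow, orange and pink are decoys. The side picture agrees.

```bash
cat > m.py <<'E'
from h import *
from scipy.optimize import least_squares
S={n:np.load(f'{n}0.npz') for n in ['scene','side']}
seed=dict(tin=(188,225),tray=(385,157),stamp=(416,208),pot=(293,215),bottle=(295,187),adaptor=(240,265),roll=(349,210),purple=(352,183),yellow=(378,232),orange=(264,195),pink=(305,160),cup=(459,160),water=(135,280))
dia=dict(stamp=(46,3,14),pot=(54,6,38),bottle=(42,6,40),roll=(50,6,52),purple=(50,6,52),yellow=(50,6,52),orange=(42,6,40),pink=(42,6,40),tin=(147,12,27),cup=(60,10,80),water=(64,10,80))
for k,(u,v) in seed.items():
    c=S['scene']['c'][v,u]; out=[]
    for n in S:
        P=S[n]['c'].reshape(-1,3); 
        r=.15 if k in('tin','tray') else .055
        Q=P[(np.hypot(*(P[:,:2]-c[:2]).T)<r)&(P[:,2]>.004)&(P[:,2]<.22)]
        if k in dia:
            D,a,b=dia[k]; Q0=Q[(Q[:,2]>a/1e3)&(Q[:,2]<b/1e3)]
            cen=c[:2].copy()
            if k!='tin': # push away from camera
                dv=c[:2]-S[n]['M'][:2,3]; cen=cen+dv/np.linalg.norm(dv)*.01
            for it in range(4):
                Qs=Q0[np.hypot(*(Q0[:,:2]-cen).T)<D/2e3+(.012 if k!='tin' else .03)]
                f=least_squares(lambda x:np.hypot(Qs[:,0]-x[0],Qs[:,1]-x[1])-D/2e3,cen,loss='soft_l1',f_scale=.002);cen=f.x
            out.append((n,(cen*1e3).round(1).tolist(),len(Qs),round(float(np.sqrt(np.mean(f.fun**2))*1e3),2)))
    z=np.nanpercentile(Q[:,2],98)*1e3 if len(Q) else 0
    print(k,(c*1e3).round(1),'ztop',round(z,1),out)
for k,(zlo,zhi) in dict(adaptor=(.030,.042),tray=(.026,.036)).items():
    u,v=seed[k]; c=S['scene']['c'][v,u]
    for n in S:
        P=S[n]['c'].reshape(-1,3);r=.05 if k=='adaptor' else .16
        Q=P[(np.hypot(*(P[:,:2]-c[:2]).T)<r)&(P[:,2]>zlo)&(P[:,2]<zhi)]
        # drop other objects: keep largest connected blob
        g=((Q[:,:2]-c[:2]+.2)/.002).astype(int);m=np.zeros((200,200),np.uint8);m[g[:,1],g[:,0]]=1
        m=cv2.morphologyEx(m,cv2.MORPH_CLOSE,np.ones((5,5)));nl,l,st,_=cv2.connectedComponentsWithStats(m)
        i=1+np.argmax(st[1:,4]);Q=Q[l[g[:,1],g[:,0]]==i]
        print(k,n,len(Q),cv2.minAreaRect((Q[:,:2]*1e3).astype(np.float32)),np.median(Q[:,2]))
E
python3 m.py
```

```text
tin [ 450.9 -298.3    6.9] ztop 30.8 [('scene', [449.4, -293.9], 524, 3.08), ('side', [443.7, -294.7], 439, 2.71)]
tray [449.3 287.9   3.4] ztop 38.4 []
stamp [674.4 226.9  18.8] ztop 72.1 [('scene', [662.0, 230.4], 59, 1.88), ('side', [660.2, 231.3], 32, 4.49)]
pot [576.1 -69.9  46.2] ztop 45.2 [('scene', [574.4, -68.7], 188, 1.57), ('side', [570.4, -68.1], 138, 2.16)]
bottle [470.6 -13.2  28.9] ztop 79.5 [('scene', [454.0, -4.4], 151, 1.44), ('side', [448.9, -4.7], 126, 1.99)]
adaptor [ 651.8 -236.    37.1] ztop 36.2 []
roll [618.   61.8  38.8] ztop 60.2 [('scene', [595.0, 76.1], 278, 1.34), ('side', [591.0, 77.9], 166, 2.61)]
purple [524.6 128.   26.9] ztop 59.9 [('scene', [503.8, 137.5], 241, 1.31), ('side', [499.8, 139.7], 177, 2.12)]
yellow [711.1  85.   37.1] ztop 59.5 [('scene', [691.0, 97.2], 283, 1.06), ('side', [687.3, 99.5], 154, 3.1)]
orange [463.4 -97.8  31.2] ztop 78.7 [('scene', [444.8, -89.2], 152, 1.36), ('side', [439.5, -89.1], 131, 2.01)]
pink [391.5  56.7  37.2] ztop 79.8 [('scene', [372.7, 66.6], 142, 1.63), ('side', [367.5, 66.6], 121, 2.49)]
cup [596.1 429.9  43.5] ztop 91.8 [('scene', [567.1, 448.9], 448, 2.31), ('side', [562.0, 449.3], 183, 3.56)]
water [ 628.1 -446.6   85. ] ztop 209.9 [('scene', [596.6, -447.2], 676, 1.12), ('side', [593.9, -446.6], 152, 1.06)]
adaptor scene 499 ((644.57275390625, -237.6629180908203), (66.98509216308594, 46.7497444152832), 73.2384262084961) 0.03472968976548463
adaptor side 208 ((637.8040161132812, -239.54354858398438), (66.6685562133789, 44.60764694213867), 72.0003433227539) 0.03345915688264983
tray scene 573 ((456.3260803222656, 276.21337890625), (233.1923065185547, 131.35592651367188), 5.302187442779541) 0.029334867249108387
tray side 338 ((450.58624267578125, 276.0677490234375), (235.0309600830078, 134.70713806152344), 4.835392475128174) 0.030186057177344128
```

```bash
cat > go.py <<'E'
import sys
from h import *
# usage: go.py x y z(mm) yaw_of_tool_y(deg): total shift/turn in move units from the measured pose
def go(x,y,z,yaw,s=None):
    s=s or env.get_state(); A=R.from_rotvec(s['orientation']).as_matrix()
    best=None
    for w in (yaw,yaw+180):
        a=np.radians(w); Y=np.array([np.cos(a),np.sin(a),0]);Z=np.array([0,0,-1.]);D=np.stack([np.cross(Y,Z),Y,Z],1)
        r=R.from_matrix(A.T@D).as_rotvec()
        if best is None or np.linalg.norm(r)<np.linalg.norm(best): best=r
    d=A.T@(np.array([x,y,z])/1e3-s['tcp_pos'])
    n=max(np.linalg.norm(d)/.045,np.degrees(np.linalg.norm(best))/8)
    print('shift',(d/.04).round(3),'turn',(np.degrees(best)/5).round(2),'rows>=',round(n,1))
if __name__=='__main__':
    s=env.get_state();print('tcp',(s['tcp_pos']*1e3).round(1),'yaw',np.degrees(np.arctan2(*R.from_rotvec(s['orientation']).as_matrix()[[1,0],1])).round(1),'w',round(s['gripper_width'],3),'t',round(s['t'],2),'j7',s['joint_positions'][6].round(2))
    go(*map(float,sys.argv[1:5]))
E
python3 go.py 640 215 190 19
```

```text
tcp [246.9 681.  230.4] yaw 70.1 w 0.998 t 0.15 j7 -0.03
shift [-13.21   -7.601   1.025] turn [-2.000e-02  1.000e-02  1.022e+01] rows>= 13.6
```

>>> apply_moves([
  [-0.9,-0.52,0.07,0,0,0,1],
  [-1.8,-1.04,0.14,0,0,0,1],
  [-2.7,-1.56,0.21,0,0,0,1],
  [-3.6,-2.08,0.28,0,0,0,1],
  [-4.5,-2.6,0.35,0,0,0,1],
])

```text
t: 0.65
tcp_pos: [0.3817, 0.5209, 0.217]
orientation: [-0.543, -3.094, 0.001]
contact_force: [0.2, 0.7, 0.3]
gripper_width: 0.998
finger_force: 0.0
```

>>> apply_moves([
  [-0.9,-0.52,0.07,0,0,0,1],
  [-1.8,-1.04,0.14,0,0,0,1],
  [-2.7,-1.56,0.21,0,0,0,1],
  [-3.6,-2.08,0.28,0,0,0,1],
  [-4.5,-2.6,0.35,0,0,0,1],
])

```text
t: 1.15
tcp_pos: [0.5154, 0.3619, 0.203]
orientation: [-0.543, -3.094, 0.0]
contact_force: [0.9, 0.9, 0.4]
gripper_width: 1.0
finger_force: 0.0
```

```bash
python3 go.py 640 215 190 19
```

```text
tcp [515.4 361.9 203. ] yaw 70.1 w 1.0 t 1.15 j7 0.58
shift [-4.179 -2.391  0.325] turn [-0.   -0.   10.22] rows>= 6.4
```

>>> apply_moves([
  [-0.84,-0.48,0.06,0,0,1.6,1],
  [-1.68,-0.96,0.13,0,0,3.2,1],
  [-2.52,-1.44,0.2,0,0,4.8,1],
  [-3.36,-1.92,0.26,0,0,6.4,1],
  [-4.2,-2.4,0.32,0,0,8,1],
])

```text
t: 1.65
tcp_pos: [0.6405, 0.2146, 0.1902]
orientation: [-1.576, -2.717, 0.0]
contact_force: [0.7, 0.6, -0.3]
gripper_width: 1.002
finger_force: 0.0
```

>>> apply_moves([
  [0,0,0,0,0,1.1,1],
  [0,0,0,0,0,2.2,1],
])

```text
t: 1.85
tcp_pos: [0.6408, 0.2134, 0.1901]
orientation: [1.832, 2.551, -0.002]
contact_force: [0.8, -0.5, -0.7]
gripper_width: 1.001
finger_force: 0.0
```

```bash
cat > w.py <<'E'
import sys
from h import *
im,d,p,M=cam('wrist');cv2.imwrite(f'pics/{sys.argv[1]}.png',im);np.savez(f'{sys.argv[1]}.npz',im=im,d=d,M=M,c=cloud(d,p,M))
E
cat > fit.py <<'E'
from h import *
from scipy.optimize import least_squares
def fit(f,cen,D,a,b,tol=6):  # circle of known diameter D to points with height a..b (mm)
    z=np.load(f'{f}.npz');P=z['c'].reshape(-1,3)*1e3;Q=P[(P[:,2]>a)&(P[:,2]<b)];cen=np.array(cen,float)
    for t in (25,12,tol):
        q=Q[abs(np.hypot(*(Q[:,:2]-cen).T)-D/2)<t]
        if len(q)<10: print('few',len(q));return
        s=least_squares(lambda x:np.hypot(q[:,0]-x[0],q[:,1]-x[1])-D/2,cen,loss='soft_l1',f_scale=1.);cen=s.x
    print(f,'cyl',cen.round(1),len(q),'rms',np.sqrt(np.mean(s.fun**2)).round(2))
def top(f,cen,r,a,b):  # centre of a flat top: min enclosing circle of points a..b
    z=np.load(f'{f}.npz');P=z['c'].reshape(-1,3)*1e3
    q=P[(P[:,2]>a)&(P[:,2]<b)&(np.hypot(*(P[:,:2]-np.array(cen)).T)<r)]
    if len(q)<8: print('few',len(q));return
    print(f,'top',np.round(cv2.minEnclosingCircle(q[:,:2].astype(np.float32))[0],1),cv2.minEnclosingCircle(q[:,:2].astype(np.float32))[1].__round__(1),len(q),'zmed',np.median(q[:,2]).round(1),'zmax',q[:,2].max().round(1))
E
python3 w.py w1; python3 go.py 661 231 60 19
python3 -c "
from fit import *
fit('w1',(661,231),46,3,14);fit('w1',(661,231),26,42,65);top('w1',(661,231),25,60,85);top('scene0',(661,231),25,60,85);top('side0',(661,231),25,60,85)
z=np.load('w1.npz')['c'];print((np.nanmedian(z[:,:,2])*1e3))"
```

```text
tcp [640.1 214.8 189.9] yaw 18.6 w 0.994 t 1.9 j7 0.15
shift [0.218 0.627 3.248] turn [-0.01  0.01 -0.08] rows>= 2.9
w1 cyl [663.5 230.8] 63 rms 0.47
w1 cyl [663.6 230.8] 120 rms 0.24
w1 top [663.1 231.3] 12.8 645 zmed 70.5 zmax 73.6
scene0 top [665.1 227.6] 12.7 75 zmed 68.7 zmax 75.5
side0 top [656.1 226.8] 13.4 32 zmed 67.0 zmax 74.2
0.4689217781757571
```

View pics/w1.png

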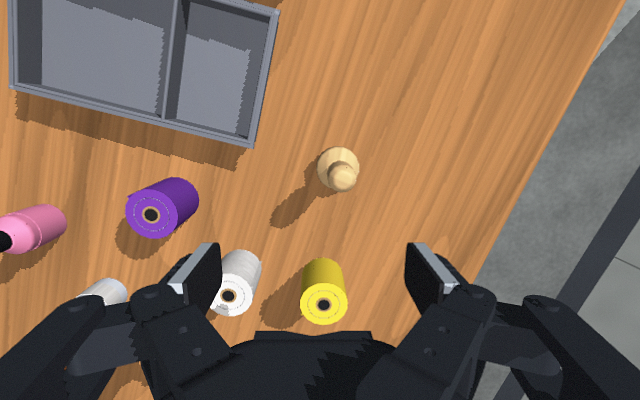

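The wrist picture shows the stamp upright at (340,165). The tray is at upper left, with the shorter compartment toward +x.

```bash
python3 go.py 663.5 230.8 33 19
python3 - <<'E'
from fit import *
for f in ['w1']:
    P=np.load(f+'.npz')['c'].reshape(-1,3)*1e3
    fit(f,(593,77),50,6,52);fit(f,(502,138),50,6,52);fit(f,(689,98),50,6,52)
    c=np.array([453,276]);Q=P[(P[:,2]>25)&(P[:,2]<36)&(abs(P[:,0]-c[0])<135)&(abs(P[:,1]-c[1])<80)]
    print(cv2.minAreaRect(Q[:,:2].astype(np.float32)),len(Q),Q.min(0),Q.max(0))
E
```

```text
tcp [640.1 214.8 189.9] yaw 18.6 w 0.994 t 1.9 j7 0.15
shift [0.193 0.686 3.923] turn [-0.01  0.01 -0.08] rows>= 3.5
w1 cyl [596.1  77.5] 869 rms 0.5
w1 cyl [505.  138.9] 986 rms 0.33
w1 cyl [692.1  98.6] 854 rms 0.32
((455.78704833984375, 277.52008056640625), (231.3302459716797, 125.42886352539062), 4.921653747558594) 5722 [340.08498741 205.84323101  25.00164774] [575.6815925  349.8417073   33.07871529]
```

>>> apply_moves([
  [0.1,0.35,0.5,0,0,0,1],
  [0.19,0.69,1.3,0,0,0,1],
  [0.19,0.69,2.2,0,0,0,1],
  [0.19,0.69,3.1,0,0,0,1],
  [0.19,0.69,3.9,0,0,0,1],
])

```text
t: 2.4
tcp_pos: [0.6627, 0.2326, 0.0325]
orientation: [-1.819, -2.56, 0.001]
contact_force: [0.1, -0.6, -0.6]
gripper_width: 1.001
finger_force: 0.0
```

>>> apply_moves([
  [0,0,0,0,0,0,0.1],
  [0,0,0,0,0,0,0.1],
  [0,0,0,0,0,0,0.1],
  [0,0,0,0,0,0,0.1],
  [0,0,0,0,0,0,0.1],
], squeeze=30)

```text
t: 2.9
tcp_pos: [0.6648, 0.2325, 0.0366]
orientation: [1.821, 2.557, 0.004]
contact_force: [-0.8, 0.2, 3.6]
gripper_width: 0.294
finger_force: 32.1
```

>>> apply_moves([
  [0,0,-0.4,0,0,0,0.1],
  [0,0,-1.2,0,0,0,0.1],
  [0,0,-2.1,0,0,0,0.1],
  [0,0,-3,0,0,0,0.1],
  [0,0,-3.7,0,0,0,0.1],
])

```text
t: 3.4
tcp_pos: [0.6643, 0.2321, 0.1865]
orientation: [1.822, 2.557, 0.005]
contact_force: [1.3, 1.1, -0.2]
gripper_width: 0.292
finger_force: 32.0
```

```bash
python3 go.py 470 -190 180 -33
```

```text
tcp [664.3 232.1 186.5] yaw 19.1 w 0.292 t 3.4 j7 0.14
shift [-8.388 -8.038  0.133] turn [ 0.04 -0.02 10.41] rows>= 10.3
```

>>> apply_moves([
  [-0.7,-0.67,0,0,0,0,0.1],
  [-1.5,-1.45,0,0,0,0,0.1],
  [-2.4,-2.3,0,0,0,0,0.1],
  [-3.2,-3.1,0,0,0,0,0.1],
  [-4.0,-3.9,0,0,0,0,0.1],
])

```text
t: 3.9
tcp_pos: [0.5675, 0.0281, 0.1841]
orientation: [1.822, 2.558, 0.002]
contact_force: [-0.4, -0.7, -0.7]
gripper_width: 0.295
finger_force: 32.1
```

>>> apply_moves([
  [-0.9,-0.85,0,0,0,1.6,0.1],
  [-1.8,-1.7,0,0,0,3.2,0.1],
  [-2.7,-2.55,0,0,0,4.8,0.1],
  [-3.6,-3.4,0,0,0,6.4,0.1],
  [-4.4,-4.15,0,0,0,8,0.1],
])

```text
t: 4.4
tcp_pos: [0.4678, -0.193, 0.184]
orientation: [2.593, 1.771, 0.003]
contact_force: [0.0, 0.2, -0.6]
gripper_width: 0.293
finger_force: 32.1
```

>>> apply_moves([
  [0,0,0,0,0,1.2,0.1],
  [0,0,0,0,0,2.4,0.1],
  [0,0,0,0,0,2.4,0.1],
])

```text
t: 4.7
tcp_pos: [0.469, -0.1912, 0.1836]
orientation: [2.76, 1.499, 0.002]
contact_force: [-0.1, -0.2, -0.2]
gripper_width: 0.29
finger_force: 32.1
```

```bash
python3 w.py w2; python3 go.py 440 -259 120 -33
python3 - <<'E'
from fit import *
fit('w2',(449,-294),146,22,33,5);fit('w2',(449,-294),140,8,25,4);top('w2',(449,-294),95,25,36)
fit('w2',(574,-68),54,6,38);fit('w2',(454,-5),42,6,40);fit('w2',(445,-89),42,6,40)
E
```

```text
tcp [ 469.2 -190.8  183.4] yaw -32.8 w 0.291 t 4.75 j7 0.14
shift [-1.831  0.309  1.585] turn [ 0.01 -0.01  0.04] rows>= 2.2
w2 cyl [ 448.2 -291. ] 947 rms 1.86
w2 cyl [ 448.9 -292.4] 791 rms 1.21
w2 top [ 448.4 -293.2] 74.5 818 zmed 28.7 zmax 31.6
w2 cyl [575.5 -69.1] 339 rms 0.71
w2 cyl [454.   -5.2] 754 rms 0.44
w2 cyl [444.5 -89.4] 270 rms 0.3
```

View pics/w2.png

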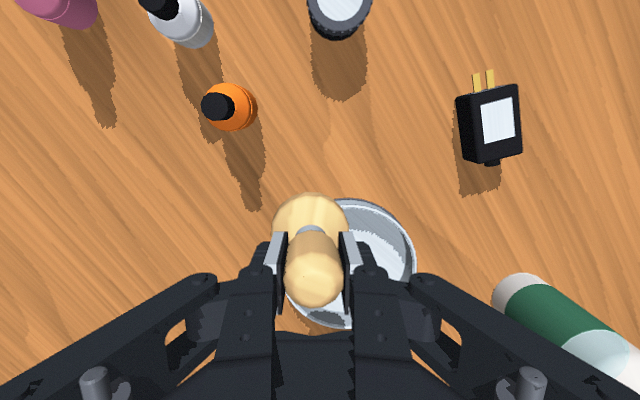

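The stamp is held upright at (310,260). The tin behind it fits at the full 74.5 rim radius, and the pot, bottle and adaptor are also in view.

>>> apply_moves([
  [-0.6,0.1,0,0,0,0,0.1],
  [-1.3,0.22,0.4,0,0,0,0.1],
  [-1.83,0.33,1.2,0,0,0,0.1],
  [-1.83,0.33,2.1,0,0,0,0.1],
  [-1.83,0.33,2.8,0,0,0,0.1],
])

```text
t: 5.25
tcp_pos: [0.4403, -0.2596, 0.0697]
orientation: [2.759, 1.503, 0.001]
contact_force: [-0.6, 0.2, -0.4]
gripper_width: 0.295
finger_force: 32.0
```

```bash
python3 go.py 439 -258.5 39 -33
```

```text
tcp [ 440.3 -259.6   69.7] yaw -32.8 w 0.295 t 5.25 j7 0.43
shift [ 0.005 -0.044  0.767] turn [ 0.01 -0.01  0.03] rows>= 0.7
```

>>> apply_moves([
  [0,-0.02,0.3,0,0,0,0.1],
  [0,-0.04,0.55,0,0,0,0.1],
  [0,-0.04,0.65,0,0,0,0.1],
  [0,-0.04,0.72,0,0,0,0.1],
  [0,-0.04,0.72,0,0,0,0.1],
])

```text
t: 5.75
tcp_pos: [0.4395, -0.2586, 0.0423]
orientation: [2.759, 1.501, 0.001]
contact_force: [0.2, 0.2, -0.2]
gripper_width: 0.295
finger_force: 32.1
```

```bash
python3 go.py 439 -258.5 38 -33; python3 -c "
from h import *
for i in range(3):print(env.get_state()['contact_force'],env.get_state()['tcp_pos'])"
```

```text
tcp [ 439.5 -258.6   42.3] yaw -32.9 w 0.295 t 5.75 j7 0.46
shift [-0.005 -0.013  0.107] turn [ 0.02 -0.    0.02] rows>= 0.1
[ 0.15113188  0.18629252 -0.21670197] [ 0.43953938 -0.25859504  0.04229168]
[ 0.15113188  0.18629252 -0.21670197] [ 0.43953938 -0.25859504  0.04229168]
[ 0.15113188  0.18629252 -0.21670197] [ 0.43953938 -0.25859504  0.04229168]
```

>>> apply_moves([
  [0,0,0.03,0,0,0,0.1],
  [0,0,0.06,0,0,0,0.1],
  [0,0,0.06,0,0,0,0.1],
])

```text
t: 6.05
tcp_pos: [0.4393, -0.2586, 0.0396]
orientation: [2.759, 1.501, 0.001]
contact_force: [0.3, 0.1, 0.3]
gripper_width: 0.29
finger_force: 31.9
```

>>> apply_moves([
  [0,0,0.03,0,0,0,0.1],
  [0,0,0.04,0,0,0,0.1],
  [0,0,0.04,0,0,0,0.1],
])

```text
t: 6.35
tcp_pos: [0.4384, -0.2581, 0.0388]
orientation: [-2.759, -1.5, -0.001]
contact_force: [-2.2, 2.1, 12.1]
gripper_width: 0.295
finger_force: 28.7
```

>>> apply_moves([
  [0,0,-0.03,0,0,0,0.1],
  [0,0,-0.03,0,0,0,0.6],
  [0,0,-0.03,0,0,0,0.6],
  [0,0,-0.03,0,0,0,0.6],
  [0,0,-0.03,0,0,0,0.6],
])

```text
t: 6.85
tcp_pos: [0.4389, -0.2585, 0.0387]
orientation: [-2.76, -1.501, 0.0]
contact_force: [0.5, 0.3, 0.5]
gripper_width: 0.601
finger_force: 0.0
```

>>> apply_moves([
  [0,0,-0.3,0,0,0,0.6],
  [0,0,-1,0,0,0,0.6],
  [0,0,-1.9,0,0,0,0.6],
  [0,0,-2.8,0,0,0,1],
  [0,0,-3.4,0,0,0,1],
])

```text
t: 7.35
tcp_pos: [0.4393, -0.259, 0.1778]
orientation: [2.758, 1.499, 0.002]
contact_force: [0.2, 0.2, -0.1]
gripper_width: 0.913
finger_force: 0.0
```

```bash
python3 go.py 575.5 -69 170 -7; python3 w.py w3; python3 -c "
from fit import *
fit('w3',(439,-258.5),26,46,68);fit('w3',(439,-258.5),46,6,17);top('w3',(439,-258.5),25,60,85)"
```

```text
tcp [ 439.3 -259.   177.8] yaw -33.0 w 0.913 t 7.35 j7 0.3
shift [5.838 0.273 0.197] turn [ 0.03  0.   -5.19] rows>= 5.2
w3 cyl [ 438.3 -258.2] 139 rms 0.18
w3 cyl [ 438.2 -258.3] 74 rms 0.39
w3 top [ 438.7 -257.7] 12.8 716 zmed 73.4 zmax 76.8
```

>>> apply_moves([
  [1.1,0.05,0,0,0,-1,1],
  [2.3,0.1,0.05,0,0,-2,1],
  [3.5,0.15,0.1,0,0,-3,1],
  [4.7,0.21,0.15,0,0,-4.1,1],
  [5.84,0.27,0.2,0,0,-5.2,1],
])

```text
t: 7.9
tcp_pos: [0.5758, -0.0662, 0.1675]
orientation: [2.347, 2.088, 0.001]
contact_force: [0.8, -0.9, 0.2]
gripper_width: 0.999
finger_force: 0.0
```

```bash
python3 w.py w4;  python3 -c "
from fit import *
fit('w4',(575.5,-69),54,6,38);top('w4',(575.5,-69),35,36,50);fit('w4',(454,-5),42,6,40)"; python3 go.py 575.5 -69 11 -7
```

```text
w4 cyl [574.9 -70.1] 156 rms 0.68
w4 top [575.2 -69.3] 27.7 2709 zmed 42.2 zmax 44.9
w4 cyl [454.   -4.9] 626 rms 0.35
tcp [581.7 -56.9 167. ] yaw -5.9 w 1.001 t 7.95 j7 0.26
shift [-0.34  -0.142  3.897] turn [ 0.05 -0.07  0.22] rows>= 3.5
```

>>> apply_moves([
  [0,0,0,0,0,0,1],
  [0,0,0,0,0,0,1],
])

```text
t: 8.15
tcp_pos: [0.5743, -0.0687, 0.1671]
orientation: [2.352, 2.083, -0.001]
contact_force: [-1.4, -0.6, -0.3]
gripper_width: 0.999
finger_force: 0.0
```

```bash
python3 go.py 575.2 -69.4 11 -7
```

```text
tcp [574.3 -68.7 167.1] yaw -6.9 w 0.999 t 8.15 j7 0.26
shift [-0.012  0.026  3.903] turn [-0.01  0.01  0.01] rows>= 3.5
```

>>> apply_moves([
  [0,0.02,1,0,0,0,1],
  [-0.01,0.03,2,0,0,0,1],
  [-0.01,0.03,3,0,0,0,1],
  [-0.01,0.03,3.6,0,0,0,1],
  [-0.01,0.03,3.9,0,0,0,1],
])

```text
t: 8.65
tcp_pos: [0.5735, -0.0711, 0.0091]
orientation: [-2.354, -2.077, 0.006]
contact_force: [-0.1, -0.8, -0.1]
gripper_width: 1.002
finger_force: 0.0
```

>>> apply_moves([
  [0,0,0,0,0,0,1],
  [0,0,0,0,0,0,0.5],
  [0,0,0,0,0,0,0.5],
  [0,0,0,0,0,0,0.5],
  [0,0,0,0,0,0,0.5],
], squeeze=35)

```text
t: 9.15
tcp_pos: [0.5766, -0.0692, 0.0128]
orientation: [2.351, 2.082, 0.002]
contact_force: [-1.5, -1.0, 5.5]
gripper_width: 0.617
finger_force: 35.8
```

```bash
python3 go.py 575.2 -69.4 11 -7
```

```text
tcp [576.6 -69.2  12.8] yaw -7.0 w 0.617 t 9.15 j7 0.38
shift [-0.01  -0.033  0.045] turn [ 0.02 -0.    0.01] rows>= 0.1
```

>>> apply_moves([
  [0,0,-0.3,0,0,0,0.5],
  [0,0,-1.1,0,0,0,0.5],
  [0,0,-2,0,0,0,0.5],
  [0,0,-2.8,0,0,0,0.5],
  [0,0,-3.2,0,0,0,0.5],
])

```text
t: 9.65
tcp_pos: [0.5777, -0.069, 0.1431]
orientation: [2.349, 2.081, 0.007]
contact_force: [0.4, 0.2, -1.3]
gripper_width: 0.618
finger_force: 37.4
```

```bash
python3 go.py 431 -320 140 -33
```

```text
tcp [577.7 -69.  143.1] yaw -6.9 w 0.618 t 9.65 j7 0.29
shift [-6.672 -2.886  0.056] turn [ 0.06 -0.02  5.22] rows>= 6.5
```

>>> apply_moves([
  [-0.6,-0.26,0,0,0,0,0.5],
  [-1.4,-0.6,0,0,0,0,0.5],
  [-2.3,-1,0,0,0,0,0.5],
  [-3.2,-1.38,0,0,0,0,0.5],
  [-4.1,-1.77,0,0,0,0,0.5],
])

```text
t: 10.15
tcp_pos: [0.4855, -0.2241, 0.1402]
orientation: [2.349, 2.083, 0.002]
contact_force: [0.7, -0.3, -1.1]
gripper_width: 0.612
finger_force: 37.3
```

>>> apply_moves([
  [-0.8,-0.35,0,0,0,1.2,0.5],
  [-1.5,-0.65,0,0,0,2.5,0.5],
  [-2.1,-0.92,0,0,0,3.8,0.5],
  [-2.45,-1.06,0,0,0,4.8,0.5],
  [-2.6,-1.12,0,0,0,5.2,0.5],
])

```text
t: 10.65
tcp_pos: [0.428, -0.3227, 0.1402]
orientation: [2.762, 1.493, 0.001]
contact_force: [-0.6, 0.9, -1.5]
gripper_width: 0.619
finger_force: 37.3
```

>>> apply_moves([
  [0,0,0,0,0,0,0.5],
  [0,0,0,0,0,0,0.5],
])

```text
t: 10.85
tcp_pos: [0.4298, -0.3198, 0.1392]
orientation: [-2.758, -1.504, -0.002]
contact_force: [-0.0, 0.4, -0.9]
gripper_width: 0.618
finger_force: 37.3
```

```bash
python3 go.py 431 -320 17 -33;python3 w.py w5
```

```text
tcp [ 429.8 -319.8  139.2] yaw -32.8 w 0.618 t 10.85 j7 0.45
shift [0.008 0.028 3.055] turn [ 0.   -0.01  0.05] rows>= 2.7
```

View pics/w5.png

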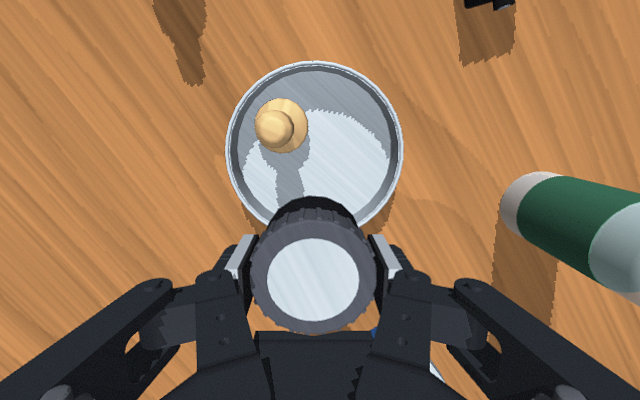

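Stamp stands in the tin at (280,125). The pot is gripped level at (313,275) and hovers over the near part of the tin.

>>> apply_moves([
  [0.01,0.03,0.8,0,0,0,0.5],
  [0.01,0.03,1.7,0,0,0,0.5],
  [0.01,0.03,2.4,0,0,0,0.5],
  [0.01,0.03,2.8,0,0,0,0.5],
  [0.01,0.03,2.95,0,0,0,0.5],
])

```text
t: 11.4
tcp_pos: [0.4304, -0.3194, 0.0192]
orientation: [-2.755, -1.503, 0.0]
contact_force: [-0.5, -0.2, -1.2]
gripper_width: 0.618
finger_force: 37.3
```

>>> apply_moves([
  [0,0,0,0,0,0,0.5],
  [0,0,0.03,0,0,0,0.5],
  [0,0,0.06,0,0,0,0.5],
  [0,0,0.06,0,0,0,0.5],
])

```text
t: 11.8
tcp_pos: [0.4308, -0.3214, 0.0192]
orientation: [2.759, 1.501, 0.001]
contact_force: [0.1, 0.4, -1.9]
gripper_width: 0.614
finger_force: 37.3
```

>>> apply_moves([
  [0,0,0.03,0,0,0,0.5],
  [0,0,0.05,0,0,0,0.5],
  [0,0,0.05,0,0,0,0.5],
])

```text
t: 12.1
tcp_pos: [0.4303, -0.3212, 0.0166]
orientation: [2.76, 1.501, 0.0]
contact_force: [0.6, -0.6, -2.0]
gripper_width: 0.615
finger_force: 37.3
```

>>> apply_moves([
  [0,0,0.02,0,0,0,0.5],
  [0,0,0.04,0,0,0,0.5],
  [0,0,0.04,0,0,0,0.5],
])

```text
t: 12.4
tcp_pos: [0.4303, -0.3213, 0.0158]
orientation: [-2.76, -1.5, -0.001]
contact_force: [-1.3, 1.4, 8.0]
gripper_width: 0.617
finger_force: 37.9
```

>>> apply_moves([
  [0,0,-0.02,0,0,0,0.7],
  [0,0,-0.02,0,0,0,0.74],
  [0,0,-0.02,0,0,0,0.74],
  [0,0,-0.02,0,0,0,0.74],
])

```text
t: 12.8
tcp_pos: [0.4303, -0.3212, 0.0156]
orientation: [-2.76, -1.501, 0.0]
contact_force: [-0.2, -0.7, -0.3]
gripper_width: 0.739
finger_force: 0.0
```

>>> apply_moves([
  [0,0,-0.3,0,0,0,0.74],
  [0,0,-1,0,0,0,0.74],
  [0,0,-1.9,0,0,0,0.74],
  [0,0,-2.8,0,0,0,1],
  [0,0,-3.6,0,0,0,1],
])

```text
t: 13.3
tcp_pos: [0.4301, -0.3213, 0.162]
orientation: [2.76, 1.5, 0.001]
contact_force: [0.7, -0.3, 0.1]
gripper_width: 1.002
finger_force: 0.0
```

```bash
python3 go.py 454 -5 175 30; python3 w.py w6; python3 -c "
from fit import *
fit('w6',(439,-258.5),26,46,68);fit('w6',(431,-321),54,10,42);top('w6',(431,-321),35,36,55)"
```

```text
tcp [ 430.1 -321.3  162. ] yaw -32.9 w 1.002 t 13.3 j7 0.44
shift [ 6.96  -3.799 -0.328] turn [ 1.000e-02  0.000e+00 -1.259e+01] rows>= 7.9
w6 cyl [ 438.1 -257.9] 59 rms 0.18
w6 cyl [ 421.2 -330. ] 528 rms 2.69
w6 top [ 430.9 -321.3] 27.8 2914 zmed 45.2 zmax 47.7
```

>>> apply_moves([
  [0.7,-0.38,-0.06,0,0,0,1],
  [1.5,-0.82,-0.12,0,0,0,1],
  [2.4,-1.3,-0.2,0,0,0,1],
  [3.3,-1.8,-0.26,0,0,0,1],
  [4.2,-2.3,-0.33,0,0,0,1],
])

```text
t: 13.85
tcp_pos: [0.4441, -0.1287, 0.1735]
orientation: [2.76, 1.5, 0.001]
contact_force: [0.7, -0.0, -1.0]
gripper_width: 0.999
finger_force: 0.0
```

>>> apply_moves([
  [0.9,-0.48,0,0,0,-1.6,1],
  [1.7,-0.93,0,0,0,-3.2,1],
  [2.3,-1.25,0,0,0,-4.8,1],
  [2.65,-1.44,0,0,0,-6.4,1],
  [2.76,-1.5,0,0,0,-8,1],
])

```text
t: 14.35
tcp_pos: [0.454, -0.0024, 0.1733]
orientation: [-2.068, -2.364, -0.001]
contact_force: [-0.2, -0.5, -0.6]
gripper_width: 0.998
finger_force: 0.0
```

>>> apply_moves([
  [0,0,0,0,0,-1.6,1],
  [0,0,0,0,0,-3.2,1],
  [0,0,0,0,0,-4.3,1],
  [0,0,0,0,0,-4.6,1],
  [0,0,0,0,0,-4.6,1],
])

```text
t: 14.85
tcp_pos: [0.4539, -0.0051, 0.1732]
orientation: [1.571, 2.72, 0.0]
contact_force: [-0.5, 0.3, -0.5]
gripper_width: 0.995
finger_force: 0.0
```

```bash
python3 go.py 454 -5 55 30;python3 w.py w7; python3 -c "
from fit import *
fit('w7',(454,-5),42,6,40);fit('w7',(454,-5),22,57,75);top('w7',(454,-5),20,70,90)"
```

```text
tcp [453.9  -5.1 173.2] yaw 30.0 w 0.995 t 14.85 j7 0.65
shift [1.000e-03 2.000e-03 2.955e+00] turn [ 0.  0. -0.] rows>= 2.6
w7 cyl [453.4  -4.6] 204 rms 0.27
w7 cyl [453.7  -5.1] 106 rms 0.18
w7 top [453.4  -4.6] 10.8 574 zmed 77.7 zmax 79.8
```

>>> apply_moves([
  [0,0,0.8,0,0,0,1],
  [0,0,1.7,0,0,0,1],
  [0,0,2.4,0,0,0,1],
  [0,0,2.8,0,0,0,1],
  [0,0,2.95,0,0,0,1],
])

```text
t: 15.4
tcp_pos: [0.4531, -0.0051, 0.0534]
orientation: [-1.57, -2.719, 0.003]
contact_force: [-0.9, -1.0, -0.5]
gripper_width: 1.001
finger_force: 0.0
```

>>> apply_moves([
  [0,0,0,0,0,0,1],
  [0,0,0,0,0,0,0.1],
  [0,0,0,0,0,0,0.1],
  [0,0,0,0,0,0,0.1],
  [0,0,0,0,0,0,0.1],
], squeeze=35)

```text
t: 15.9
tcp_pos: [0.4544, -0.0048, 0.0555]
orientation: [1.568, 2.721, 0.001]
contact_force: [-0.1, -0.2, 0.4]
gripper_width: 0.331
finger_force: 0.0
```

>>> apply_moves([
  [0,0,0,0,0,0,0.1],
  [0,0,0,0,0,0,0.1],
])

```text
t: 16.1
tcp_pos: [0.4543, -0.0049, 0.0554]
orientation: [1.569, 2.721, 0.001]
contact_force: [0.1, 0.1, 6.2]
gripper_width: 0.245
finger_force: 35.1
```

>>> apply_moves([
  [0,0,-0.2,0,0,0,0.1],
  [0,0,-0.8,0,0,0,0.1],
  [0,0,-1.6,0,0,0,0.1],
  [0,0,-2.3,0,0,0,0.1],
  [0,0,-2.9,0,0,0,0.1],
])

```text
t: 16.6
tcp_pos: [0.4537, -0.005, 0.1725]
orientation: [1.569, 2.721, 0.0]
contact_force: [0.2, -0.2, -0.9]
gripper_width: 0.24
finger_force: 34.6
```

>>> apply_moves([
  [0,0,-0.15,0,0,0,0.1],
  [0,0,-0.15,0,0,0,0.1],
])

```text
t: 16.8
tcp_pos: [0.4543, -0.0047, 0.1777]
orientation: [1.568, 2.721, 0.002]
contact_force: [-0.4, 0.4, -0.9]
gripper_width: 0.243
finger_force: 34.7
```

```bash
python3 go.py 484 -284.5 175 30;python3 w.py w8; python3 -c "
from fit import *
s=env.get_state()['tcp_pos']*1e3
fit('w8',s[:2],22,s[2]+3,s[2]+20);fit('w8',s[:2],42,s[2]-45,s[2]-16)"
```

```text
tcp [454.3  -4.7 177.7] yaw 30.1 w 0.243 t 16.8 j7 0.66
shift [-6.423 -2.865  0.065] turn [0.02 0.01 0.02] rows>= 6.3
w8 cyl [455.1  -3.9] 909 rms 2.49
w8 cyl [454.4  -4.1] 766 rms 0.28
```

View pics/w8.png

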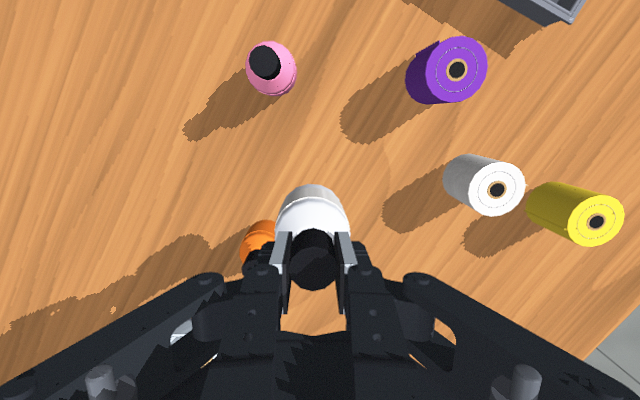

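The white ink bottle is held by its black cap at (313,258) and hangs straight. Orange stands aside, behind it.

>>> apply_moves([
  [-0.4,-0.18,0,0,0,0,0.1],
  [-1.1,-0.49,0,0,0,0,0.1],
  [-1.9,-0.85,0,0,0,0,0.1],
  [-2.7,-1.2,0,0,0,0,0.1],
  [-3.5,-1.56,0,0,0,0,0.1],
])

```text
t: 17.35
tcp_pos: [0.4691, -0.1582, 0.1751]
orientation: [-1.567, -2.719, 0.002]
contact_force: [0.4, 0.4, -0.9]
gripper_width: 0.245
finger_force: 34.7
```

>>> apply_moves([
  [-0.8,-0.36,0,0,0,0,0.1],
  [-1.5,-0.67,0,0,0,0,0.1],
  [-2.2,-0.98,0,0,0,0,0.1],
  [-2.7,-1.2,0,0,0,0,0.1],
  [-2.92,-1.3,0,0,0,0,0.1],
])

```text
t: 17.85
tcp_pos: [0.4826, -0.2869, 0.1752]
orientation: [-1.573, -2.717, 0.002]
contact_force: [-0.2, -0.5, 0.1]
gripper_width: 0.24
finger_force: 34.7
```

>>> apply_moves([
  [0,0,0,0,0,0,0.1],
  [0,0,0,0,0,0,0.1],
])

```text
t: 18.05
tcp_pos: [0.483, -0.2828, 0.1758]
orientation: [-1.566, -2.72, -0.001]
contact_force: [-0.2, 0.4, 0.5]
gripper_width: 0.244
finger_force: 34.7
```

```bash
python3 go.py 484 -284.5 60 30
```

```text
tcp [ 483.  -282.8  175.8] yaw 30.1 w 0.244 t 18.05 j7 1.2
shift [-5.700e-02  2.000e-03  2.896e+00] turn [-0.01 -0.03  0.02] rows>= 2.6
```

>>> apply_moves([
  [-0.03,0,0.7,0,0,0,0.1],
  [-0.05,0,1.5,0,0,0,0.1],
  [-0.05,0,2.2,0,0,0,0.1],
  [-0.05,0,2.65,0,0,0,0.1],
  [-0.05,0,2.85,0,0,0,0.1],
])

```text
t: 18.55
tcp_pos: [0.4837, -0.2833, 0.061]
orientation: [-1.563, -2.72, -0.002]
contact_force: [-0.7, -0.3, -0.1]
gripper_width: 0.243
finger_force: 34.7
```

>>> apply_moves([
  [0,0,0.02,0,0,0,0.1],
  [0,0,0.04,0,0,0,0.1],
  [0,0,0.04,0,0,0,0.1],
])

```text
t: 18.85
tcp_pos: [0.4854, -0.2862, 0.0623]
orientation: [1.568, 2.721, 0.0]
contact_force: [-0.1, -0.8, -0.7]
gripper_width: 0.243
finger_force: 34.7
```

>>> apply_moves([
  [0,0,0.02,0,0,0,0.1],
  [0,0,0.04,0,0,0,0.1],
  [0,0,0.04,0,0,0,0.1],
])

```text
t: 19.15
tcp_pos: [0.4848, -0.2863, 0.06]
orientation: [1.569, 2.721, 0.0]
contact_force: [0.5, 1.0, -1.3]
gripper_width: 0.243
finger_force: 34.7
```

>>> apply_moves([
  [0,0,0.02,0,0,0,0.1],
  [0,0,0.04,0,0,0,0.1],
  [0,0,0.04,0,0,0,0.1],
])

```text
t: 19.45
tcp_pos: [0.4848, -0.2864, 0.0585]
orientation: [1.569, 2.721, 0.0]
contact_force: [-1.6, 1.9, 3.5]
gripper_width: 0.239
finger_force: 35.2
```

Touching the floor now. Releasing.

>>> apply_moves([
  [0,0,0,0,0,0,0.3],
  [0,0,0,0,0,0,0.45],
  [0,0,0,0,0,0,0.45],
  [0,0,0,0,0,0,0.45],
])

```text
t: 19.85
tcp_pos: [0.4847, -0.2861, 0.058]
orientation: [-1.569, -2.722, -0.0]
contact_force: [-1.2, -0.3, -0.4]
gripper_width: 0.448
finger_force: 0.0
```

>>> apply_moves([
  [0,0,-0.3,0,0,0,0.45],
  [0,0,-0.9,0,0,0,0.45],
  [0,0,-1.7,0,0,0,0.45],
  [0,0,-2.5,0,0,0,1],
  [0,0,-2.9,0,0,0,1],
])

```text
t: 20.35
tcp_pos: [0.4858, -0.2871, 0.1776]
orientation: [1.567, 2.717, 0.0]
contact_force: [1.1, -0.5, 0.3]
gripper_width: 0.772
finger_force: 0.0
```

```bash
python3 go.py 643 -238 175 -17; python3 w.py w9; python3 -c "
from fit import *
fit('w9',(439,-258.5),26,46,68);fit('w9',(484,-285),42,10,40);fit('w9',(484,-285),22,60,79);top('w9',(484,-285),20,72,90)
P=np.load('w9.npz')['c'].reshape(-1,3)*1e3
for f in ['w9','w3','w2']:
    P=np.load(f+'.npz')['c'].reshape(-1,3)*1e3
    Q=P[(P[:,2]>28)&(P[:,2]<42)&(np.hypot(P[:,0]-643,P[:,1]+238)<50)]
    if len(Q)>30: print(f,len(Q),cv2.minAreaRect(Q[:,:2].astype(np.float32)),np.median(Q[:,2]))
"
```

```text
tcp [ 485.8 -287.1  177.6] yaw 30.1 w 0.772 t 20.35 j7 1.21
shift [-0.905  4.016  0.078] turn [0.05 0.03 9.41] rows>= 5.9
w9 cyl [ 466.  -270.3] 390 rms 3.16
w9 cyl [ 497.9 -278. ] 379 rms 2.85
w9 cyl [ 484.5 -286.4] 115 rms 0.41
w9 top [ 484.1 -286. ] 10.9 577 zmed 80.8 zmax 82.7
w9 2845 ((643.8219604492188, -237.70086669921875), (65.4722671508789, 44.876678466796875), 71.57157135009766) 33.76177149786086
w3 4307 ((643.7410278320312, -238.24391174316406), (65.94631958007812, 44.98405838012695), 71.77889251708984) 33.86470697116839
w2 3547 ((644.1561889648438, -238.10658264160156), (66.17233276367188, 44.52556228637695), 71.8883285522461) 33.872481639751484
```

View pics/w9.png

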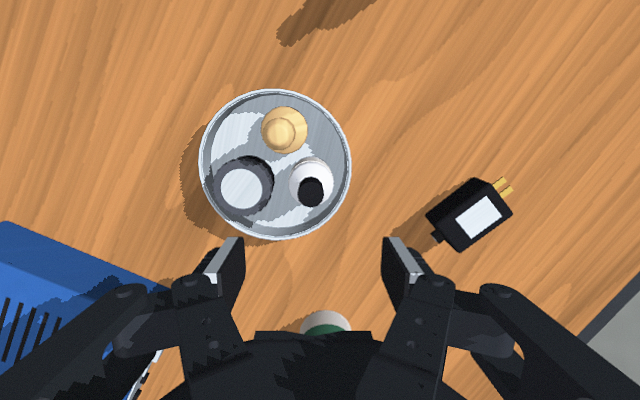

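The tin holds all three: stamp (284,128), pot (245,187) and bottle (312,185), each upright with clear gaps. The adaptor is at (468,215).

>>> apply_moves([
  [-0.18,0.8,0,0,0,1.6,1],
  [-0.36,1.6,0,0,0,3.2,1],
  [-0.54,2.4,0,0,0,4.8,1],
  [-0.74,3.3,0,0,0,6.4,1],
  [-0.91,4.05,0,0,0,8,1],
])

```text
t: 20.9
tcp_pos: [0.6449, -0.2351, 0.1742]
orientation: [-2.41, -2.016, -0.001]
contact_force: [-0.6, -1.4, 0.4]
gripper_width: 1.0
finger_force: 0.0
```

>>> apply_moves([
  [0,0,0,0,0,1.2,1],
  [0,0,0,0,0,1.6,1],
  [0,0,0,0,0,1.6,1],
])

```text
t: 21.2
tcp_pos: [0.6421, -0.2368, 0.1738]
orientation: [-2.54, -1.848, 0.002]
contact_force: [-0.4, -0.7, -0.4]
gripper_width: 1.0
finger_force: 0.0
```

```bash
python3 go.py 643.9 -238 5 -18.2
```

```text
tcp [ 642.1 -236.8  173.8] yaw -17.9 w 1.0 t 21.2 j7 0.37
shift [-0.012  0.059  4.221] turn [-0.02  0.01  0.06] rows>= 3.8
```

>>> apply_moves([
  [-0.01,0.03,0.9,0,0,0.05,1],
  [-0.01,0.04,1.9,0,0,0.05,1],
  [-0.01,0.04,2.9,0,0,0.05,1],
  [-0.01,0.04,3.6,0,0,0.05,1],
  [-0.01,0.04,3.9,0,0,0.05,1],
])

```text
t: 21.7
tcp_pos: [0.6415, -0.2373, 0.0154]
orientation: [-2.541, -1.839, 0.004]
contact_force: [-0.0, 0.2, 0.6]
gripper_width: 0.999
finger_force: 0.0
```

>>> apply_moves([
  [0,0,0,0,0,0,1],
  [0,0,0,0,0,0,1],
])

```text
t: 21.9
tcp_pos: [0.645, -0.2385, 0.0195]
orientation: [2.544, 1.841, 0.001]
contact_force: [0.6, 0.2, 0.7]
gripper_width: 1.003
finger_force: 0.0
```

```bash
python3 go.py 643.9 -238 5 -18.2
```

```text
tcp [ 645.  -238.5   19.5] yaw -18.2 w 1.003 t 21.9 j7 0.47
shift [ 0.005 -0.03   0.362] turn [ 0.02  0.   -0.  ] rows>= 0.3
```

>>> apply_moves([
  [0,-0.02,0.2,0,0,0,1],
  [0,-0.03,0.36,0,0,0,0.9],
  [0,-0.03,0.36,0,0,0,0.4],
  [0,-0.03,0.36,0,0,0,0.4],
  [0,-0.03,0.36,0,0,0,0.4],
], squeeze=40)

```text
t: 22.4
tcp_pos: [0.6439, -0.2373, 0.0042]
orientation: [2.543, 1.842, 0.001]
contact_force: [-0.3, 0.8, -1.3]
gripper_width: 0.507
finger_force: 42.6
```

>>> apply_moves([
  [0,0,0,0,0,0,0.4],
  [0,0,0,0,0,0,0.4],
  [0,0,0,0,0,0,0.4],
])

```text
t: 22.7
tcp_pos: [0.6438, -0.2372, 0.0041]
orientation: [2.544, 1.842, 0.001]
contact_force: [0.4, -0.3, 1.3]
gripper_width: 0.514
finger_force: 43.0
```

>>> apply_moves([
  [0,0,-0.2,0,0,0,0.4],
  [0,0,-0.9,0,0,0,0.4],
  [0,0,-1.8,0,0,0,0.4],
  [0,0,-2.7,0,0,0,0.4],
  [0,0,-3.5,0,0,0,0.4],
])

```text
t: 23.2
tcp_pos: [0.6429, -0.2369, 0.1454]
orientation: [-2.544, -1.842, 0.0]
contact_force: [0.6, -0.4, -1.3]
gripper_width: 0.512
finger_force: 42.7
```

>>> apply_moves([
  [0,0,-0.2,0,0,0,0.4],
  [0,0,-0.2,0,0,0,0.4],
])

```text
t: 23.4
tcp_pos: [0.6438, -0.2372, 0.153]
orientation: [2.543, 1.842, 0.002]
contact_force: [-0.3, -0.2, -1.5]
gripper_width: 0.512
finger_force: 42.8
```

```bash
python3 go.py 409.7 273.5 150 -85.1; python3 - <<'E'
from fit import *
s=env.get_state()['tcp_pos']*1e3
E
```

```text
tcp [ 643.8 -237.2  153. ] yaw -18.2 w 0.512 t 23.4 j7 0.39
shift [10.305 -9.542  0.057] turn [ 0.02 -0.02 13.39] rows>= 12.5
```

>>> apply_moves([
  [0.4,-0.37,0,0,0,0,0.4],
  [1.1,-1.02,0,0,0,0,0.4],
  [1.9,-1.76,0,0,0,0,0.4],
  [2.7,-2.5,0,0,0,0,0.4],
  [3.5,-3.24,0,0,0,0,0.4],
])

```text
t: 23.9
tcp_pos: [0.5613, -0.0617, 0.1496]
orientation: [-2.542, -1.841, 0.005]
contact_force: [0.8, 0.7, -1.6]
gripper_width: 0.505
finger_force: 42.6
```

>>> apply_moves([
  [0.8,-0.74,0,0,0,0,0.4],
  [1.6,-1.48,0,0,0,0,0.4],
  [2.4,-2.22,0,0,0,0,0.4],
  [3.2,-2.96,0,0,0,0,0.4],
  [4,-3.7,0,0,0,0,0.4],
])

```text
t: 24.4
tcp_pos: [0.4706, 0.1358, 0.1501]
orientation: [-2.544, -1.842, 0.006]
contact_force: [0.2, 0.9, -1.5]
gripper_width: 0.511
finger_force: 42.6
```

>>> apply_moves([
  [0.8,-0.74,0,0,0,1.2,0.4],
  [1.5,-1.4,0,0,0,2.7,0.4],
  [2.1,-1.96,0,0,0,4.2,0.4],
  [2.6,-2.42,0,0,0,5.7,0.4],
  [2.8,-2.6,0,0,0,7,0.4],
])

```text
t: 24.9
tcp_pos: [0.406, 0.276, 0.1497]
orientation: [2.98, 0.993, -0.007]
contact_force: [0.6, -0.0, -2.6]
gripper_width: 0.509
finger_force: 42.7
```

>>> apply_moves([
  [0,0,0,0,0,1.5,0.4],
  [0,0,0,0,0,3,0.4],
  [0,0,0,0,0,4.5,0.4],
  [0,0,0,0,0,5.8,0.4],
  [0,0,0,0,0,6.4,0.4],
])

```text
t: 25.4
tcp_pos: [0.4077, 0.2728, 0.1499]
orientation: [3.136, 0.128, -0.005]
contact_force: [-0.3, 0.5, -2.0]
gripper_width: 0.508
finger_force: 42.6
```

>>> apply_moves([
  [0,0,0,0,0,0,0.4],
  [0,0,0,0,0,0,0.4],
])

```text
t: 25.6
tcp_pos: [0.4084, 0.273, 0.1506]
orientation: [3.137, 0.134, -0.003]
contact_force: [0.7, -0.4, -2.3]
gripper_width: 0.508
finger_force: 42.6
```

```bash
python3 go.py 409.7 273.5 12 -85.1; python3 w.py w10; python3 - <<'E'
from fit import *
P=np.load('w10.npz')['c'].reshape(-1,3)*1e3; s=env.get_state()['tcp_pos']*1e3
Q=P[(P[:,2]>s[2]+20)&(P[:,2]<s[2]+34)&(np.hypot(P[:,0]-s[0],P[:,1]-s[1])<45)]
print(len(Q),cv2.minAreaRect(Q[:,:2].astype(np.float32)))
E
```

```text
tcp [408.4 273.  150.6] yaw -85.1 w 0.508 t 25.6 j7 -1.31
shift [ 0.041 -0.017  3.466] turn [ 0.02  0.02 -0.  ] rows>= 3.1
14847 ((412.09375, 273.407470703125), (59.792198181152344, 70.68426513671875), 4.5832953453063965)
```

View pics/w10.png

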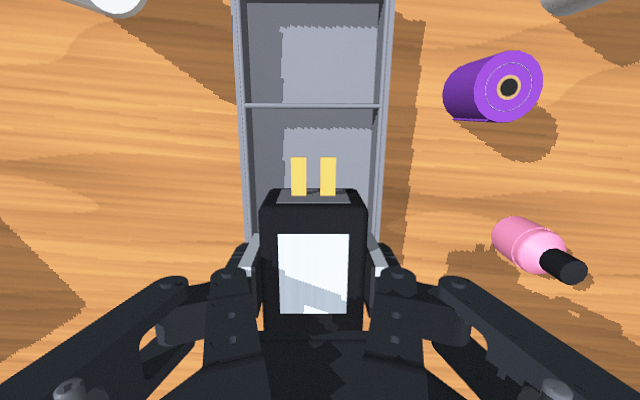

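The adaptor is held flat over the longer compartment, with its pins at (313,175) pointing at the divider at row 105 and its sides parallel to the tray walls.

>>> apply_moves([
  [0.04,-0.02,0.8,0,0,0,0.4],
  [0.04,-0.02,1.7,0,0,0,0.4],
  [0.04,-0.02,2.6,0,0,0,0.4],
  [0.04,-0.02,3.2,0,0,0,0.4],
  [0.04,-0.02,3.43,0,0,0,0.4],
])

```text
t: 26.15
tcp_pos: [0.4098, 0.2738, 0.0125]
orientation: [3.138, 0.133, -0.005]
contact_force: [0.8, -0.1, -1.5]
gripper_width: 0.508
finger_force: 42.6
```

>>> apply_moves([
  [0,0,0,0,0,0,0.4],
  [0,0,0.03,0,0,0,0.4],
  [0,0,0.03,0,0,0,0.4],
])

```text
t: 26.45
tcp_pos: [0.4116, 0.2748, 0.0143]
orientation: [-3.138, -0.132, -0.003]
contact_force: [-0.8, -0.1, -0.4]
gripper_width: 0.512
finger_force: 42.6
```

>>> apply_moves([
  [0,0,0.02,0,0,0,0.4],
  [0,0,0.04,0,0,0,0.4],
  [0,0,0.04,0,0,0,0.4],
])

```text
t: 26.75
tcp_pos: [0.4109, 0.2746, 0.012]
orientation: [-3.138, -0.133, -0.001]
contact_force: [0.5, 0.1, -1.4]
gripper_width: 0.511
finger_force: 42.6
```

>>> apply_moves([
  [0,0,0.03,0,0,0,0.4],
  [0,0,0.06,0,0,0,0.4],
  [0,0,0.06,0,0,0,0.4],
])

```text
t: 27.05
tcp_pos: [0.4108, 0.2743, 0.0092]
orientation: [3.139, 0.132, -0.0]
contact_force: [0.4, 0.0, -1.8]
gripper_width: 0.506
finger_force: 42.6
```

>>> apply_moves([
  [0,0,0.02,0,0,0,0.4],
  [0,0,0.04,0,0,0,0.4],
  [0,0,0.04,0,0,0,0.4],
])

```text
t: 27.35
tcp_pos: [0.4109, 0.2743, 0.008]
orientation: [-3.138, -0.132, -0.0]
contact_force: [-1.0, -0.4, 3.2]
gripper_width: 0.51
finger_force: 43.1
```

Contact with the tray floor. I'll release to a partial opening.

>>> apply_moves([
  [0,0,0,0,0,0,0.6],
  [0,0,0,0,0,0,0.65],
  [0,0,0,0,0,0,0.65],
  [0,0,0,0,0,0,0.65],
])

```text
t: 27.75
tcp_pos: [0.4109, 0.2744, 0.0077]
orientation: [3.139, 0.132, 0.0]
contact_force: [0.1, 0.1, 0.3]
gripper_width: 0.653
finger_force: 0.0
```

>>> apply_moves([
  [0,0,-0.3,0,0,0,0.65],
  [0,0,-1,0,0,0,0.65],
  [0,0,-1.9,0,0,0,0.65],
  [0,0,-2.8,0,0,0,1],
  [0,0,-3.6,0,0,0,1],
])

```text
t: 28.25
tcp_pos: [0.4107, 0.2741, 0.1531]
orientation: [3.139, 0.132, -0.0]
contact_force: [0.2, 0.7, -0.2]
gripper_width: 0.963
finger_force: 0.0
```

```bash
python3 go.py 596 77.5 165 -85; python3 w.py w11; python3 - <<'E'
from fit import *
P=np.load('w11.npz')['c'].reshape(-1,3)*1e3
Q=P[(P[:,2]>32)&(P[:,2]<46)&(np.hypot(P[:,0]-411,P[:,1]-274)<45)]
print(len(Q),cv2.minAreaRect(Q[:,:2].astype(np.float32)),np.percentile(Q[:,2],[5,50,95]))
Q=P[(P[:,2]>1)&(P[:,2]<9)&(abs(P[:,0]-522)<35)&(abs(P[:,1]-283)<40)]
Q=P[(P[:,2]>27)&(P[:,2]<33)&(abs(P[:,1]-280)<75)&(P[:,0]>440)]
print(len(Q),cv2.minAreaRect(Q[:,:2].astype(np.float32)))
E
```

```text
tcp [410.7 274.1 153.1] yaw -85.2 w 0.963 t 28.25 j7 -1.32
shift [ 4.205  5.286 -0.296] turn [ 0.    0.   -0.04] rows>= 6.0
3638 ((411.008056640625, 274.6458435058594), (66.1769790649414, 43.97764587402344), 4.799181938171387) [36.36574156 38.02002309 39.19222645]
3836 ((498.4304504394531, 281.05755615234375), (126.9128189086914, 125.77149200439453), 4.51352596282959)
```

View pics/w11.png

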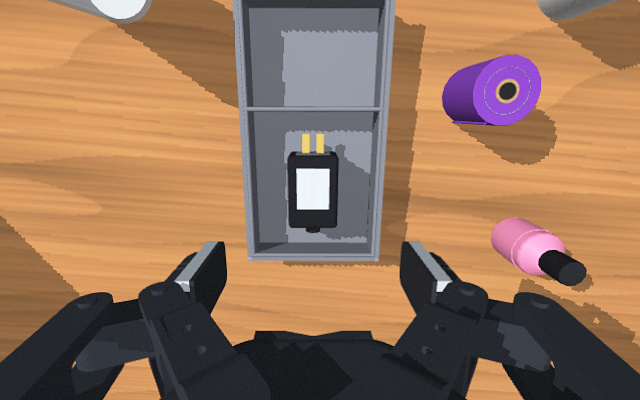

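The adaptor lies flat in the longer compartment at (313,190), pins short of the divider. Next is the white roll.

>>> apply_moves([
  [0.4,0.5,-0.04,0,0,0,1],
  [1,1.26,-0.08,0,0,0,1],
  [1.6,2.01,-0.12,0,0,0,1],
  [2.2,2.77,-0.16,0,0,0,1],
  [2.8,3.52,-0.2,0,0,0,1],
])

```text
t: 28.8
tcp_pos: [0.5349, 0.1424, 0.1596]
orientation: [-3.139, -0.132, 0.001]
contact_force: [0.5, 1.2, -0.6]
gripper_width: 1.0
finger_force: 0.0
```

>>> apply_moves([
  [0.6,0.75,-0.05,0,0,0,1],
  [1.1,1.38,-0.08,0,0,0,1],
  [1.4,1.76,-0.1,0,0,0,1],
  [1.4,1.76,-0.1,0,0,0,1],
  [1.4,1.76,-0.1,0,0,0,1],
])

```text
t: 29.3
tcp_pos: [0.5952, 0.0783, 0.1633]
orientation: [-3.138, -0.131, 0.002]
contact_force: [-0.3, 0.8, -1.4]
gripper_width: 1.003
finger_force: 0.0
```

```bash
python3 w.py w12; python3 -c "
from fit import *
fit('w12',(596,77.5),50,6,52);top('w12',(596,77.5),32,50,66)"; python3 go.py 596 77.5 22 -85
```

```text
w12 cyl [596.3  77.7] 332 rms 0.38
w12 top [597.6  78. ] 26.0 2657 zmed 57.0 zmax 59.3
tcp [594.8  79.2 163.1] yaw -85.1 w 1.001 t 29.35 j7 -0.97
shift [0.034 0.048 3.527] turn [-0.01  0.02 -0.03] rows>= 3.1
```

>>> apply_moves([
  [0.03,0.03,0.8,0,0,0,1],
  [0.04,0.03,1.7,0,0,0,1],
  [0.04,0.03,2.6,0,0,0,1],
  [0.04,0.03,3.3,0,0,0,1],
  [0.04,0.03,3.5,0,0,0,1],
])

```text
t: 29.85
tcp_pos: [0.5943, 0.0793, 0.0207]
orientation: [-3.137, -0.136, 0.01]
contact_force: [-0.6, 0.5, -0.7]
gripper_width: 1.004
finger_force: 0.0
```

>>> apply_moves([
  [0,0,0,0,0,0,1],
  [0,0,0,0,0,0,0.45],
  [0,0,0,0,0,0,0.45],
  [0,0,0,0,0,0,0.45],
  [0,0,0,0,0,0,0.45],
], squeeze=35)

```text
t: 30.35
tcp_pos: [0.5987, 0.0772, 0.0254]
orientation: [-3.138, -0.132, -0.004]
contact_force: [-0.3, 2.0, 6.3]
gripper_width: 0.575
finger_force: 36.0
```

>>> apply_moves([
  [0,0,0,0,0,0,0.45],
  [0,0,0,0,0,0,0.45],
])

```text
t: 30.55
tcp_pos: [0.5987, 0.0772, 0.0254]
orientation: [-3.138, -0.132, -0.004]
contact_force: [-1.1, 1.1, 7.0]
gripper_width: 0.577
finger_force: 36.1
```

>>> apply_moves([
  [0,0,-0.2,0,0,0,0.45],
  [0,0,-0.9,0,0,0,0.45],
  [0,0,-1.8,0,0,0,0.45],
  [0,0,-2.6,0,0,0,0.45],
  [0,0,-3,0,0,0,0.45],
])

```text
t: 31.05
tcp_pos: [0.599, 0.0765, 0.1469]
orientation: [-3.139, -0.131, -0.007]
contact_force: [0.9, 0.1, -0.5]
gripper_width: 0.576
finger_force: 36.6
```

>>> apply_moves([
  [0,0,0,0,0,0,0.45],
  [0,0,0,0,0,0,0.45],
])

```text
t: 31.25
tcp_pos: [0.597, 0.0775, 0.1431]
orientation: [-3.138, -0.133, 0.002]
contact_force: [0.6, 0.0, -0.6]
gripper_width: 0.573
finger_force: 36.6
```

```bash
python3 go.py 524 283 145 -85.1
```

```text
tcp [597.   77.5 143.1] yaw -85.1 w 0.573 t 31.25 j7 -0.95
shift [-1.385 -5.274 -0.044] turn [-0.01  0.01 -0.01] rows>= 4.8
```

>>> apply_moves([
  [-0.1,-0.4,0,0,0,0,0.45],
  [-0.3,-1.1,0,0,0,0,0.45],
  [-0.53,-2,0,0,0,0,0.45],
  [-0.76,-2.9,0,0,0,0,0.45],
  [-1,-3.8,0,0,0,0,0.45],
])

```text
t: 31.75
tcp_pos: [0.5432, 0.2261, 0.1416]
orientation: [3.138, 0.132, -0.005]
contact_force: [-0.6, 0.1, -0.8]
gripper_width: 0.578
finger_force: 36.6
```

>>> apply_moves([
  [-0.2,-0.8,0,0,0,0,0.45],
  [-0.35,-1.3,0,0,0,0,0.45],
  [-0.39,-1.47,0,0,0,0,0.45],
  [-0.39,-1.47,0,0,0,0,0.45],
  [-0.39,-1.47,0,0,0,0,0.45],
])

```text
t: 32.25
tcp_pos: [0.5248, 0.2805, 0.1432]
orientation: [3.137, 0.129, -0.0]
contact_force: [0.3, -0.9, -1.3]
gripper_width: 0.576
finger_force: 36.6
```

```bash
python3 w.py w13; python3 go.py 523.5 283 35 -85.1
```

```text
tcp [525.1 280.2 143.5] yaw -85.3 w 0.575 t 32.3 j7 -1.28
shift [-0.035 -0.078  2.713] turn [ 0.02 -0.   -0.05] rows>= 2.4
```

View pics/w13.png

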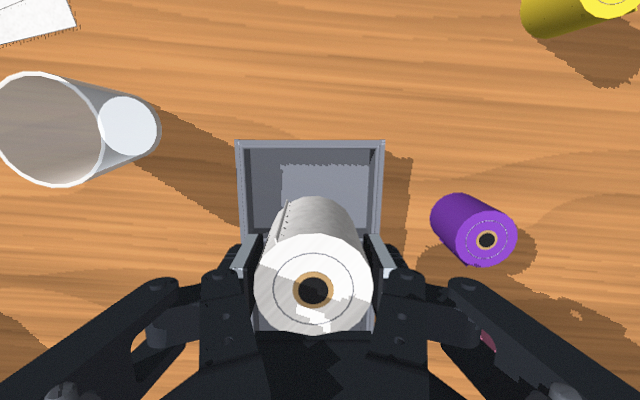

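The roll is held upright at (313,285) over the shorter compartment. The cup at (60,130) is well clear.

>>> apply_moves([
  [-0.02,-0.04,0.7,0,0,0,0.45],
  [-0.02,-0.04,1.5,0,0,0,0.45],
  [-0.02,-0.04,2.2,0,0,0,0.45],
  [-0.02,-0.04,2.6,0,0,0,0.45],
  [-0.02,-0.04,2.75,0,0,0,0.45],
])

```text
t: 32.8
tcp_pos: [0.5235, 0.2822, 0.0324]
orientation: [3.138, 0.129, -0.003]
contact_force: [-0.2, 0.5, -0.9]
gripper_width: 0.574
finger_force: 36.6
```

>>> apply_moves([
  [0,0,0,0,0,0,0.45],
  [0,0,0.02,0,0,0,0.45],
  [0,0,0.02,0,0,0,0.45],
])

```text
t: 33.1
tcp_pos: [0.5246, 0.2841, 0.0341]
orientation: [-3.138, -0.132, -0.003]
contact_force: [0.2, 0.5, -0.7]
gripper_width: 0.579
finger_force: 36.6
```

>>> apply_moves([
  [0,0,0.02,0,0,0,0.45],
  [0,0,0.04,0,0,0,0.45],
  [0,0,0.04,0,0,0,0.45],
])

```text
t: 33.4
tcp_pos: [0.5237, 0.2841, 0.0315]
orientation: [-3.139, -0.133, -0.0]
contact_force: [0.8, -0.4, -1.2]
gripper_width: 0.575
finger_force: 36.6
```

>>> apply_moves([
  [0,0,0.02,0,0,0,0.45],
  [0,0,0.04,0,0,0,0.45],
  [0,0,0.04,0,0,0,0.45],
])

```text
t: 33.7
tcp_pos: [0.5236, 0.2839, 0.0296]
orientation: [3.139, 0.132, -0.0]
contact_force: [-0.3, 0.2, -0.8]
gripper_width: 0.575
finger_force: 36.6
```

>>> apply_moves([
  [0,0,0.02,0,0,0,0.45],
  [0,0,0.03,0,0,0,0.45],
  [0,0,0.03,0,0,0,0.45],
])

```text
t: 34.0
tcp_pos: [0.5236, 0.2839, 0.0294]
orientation: [-3.138, -0.132, 0.001]
contact_force: [-2.3, 0.1, 7.1]
gripper_width: 0.572
finger_force: 37.3
```

>>> apply_moves([
  [0,0,-0.02,0,0,0,0.65],
  [0,0,-0.02,0,0,0,0.72],
  [0,0,-0.02,0,0,0,0.72],
  [0,0,-0.02,0,0,0,0.72],
])

```text
t: 34.4
tcp_pos: [0.5237, 0.2839, 0.0292]
orientation: [3.139, 0.132, -0.0]
contact_force: [-0.8, 0.1, -1.0]
gripper_width: 0.719
finger_force: 0.0
```

>>> apply_moves([
  [0,0,-0.3,0,0,0,0.72],
  [0,0,-1,0,0,0,0.72],
  [0,0,-1.9,0,0,0,0.72],
  [0,0,-2.8,0,0,0,0.72],
  [0,0,-3.6,0,0,0,0.72],
])

```text
t: 34.9
tcp_pos: [0.5239, 0.2836, 0.1757]
orientation: [-3.139, -0.131, -0.002]
contact_force: [-0.4, -0.1, 0.5]
gripper_width: 0.717
finger_force: 0.0
```

>>> apply_moves([
  [0,0,-0.6,0,0,0,0.72],
  [0,0,-0.8,0,0,0,0.72],
  [0,0,-0.8,0,0,0,0.72],
])

```text
t: 35.2
tcp_pos: [0.5242, 0.2841, 0.2066]
orientation: [-3.137, -0.132, -0.003]
contact_force: [-0.5, 0.4, -0.2]
gripper_width: 0.723
finger_force: 0.0
```

```bash
python3 w.py w14; python3 -c "
from fit import *
top('w14',(523,283),32,52,70);fit('w14',(523,283),50,10,55);print(env.get_state()['t'])
im,d,p,M=cam('scene');cv2.imwrite('pics/scene1.png',im)"
```

```text
w14 top [522.3 284.9] 26.0 2021 zmed 61.0 zmax 63.6
w14 cyl [521.1 284.2] 236 rms 0.41
35.25
```

View pics/scene1.png

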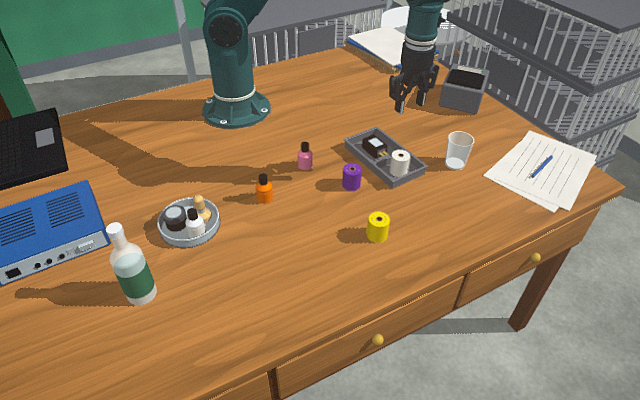

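The final picture shows the tin at (188,222) with pot, stamp and bottle upright. The tray has the adaptor at (376,148) and the roll at (400,162), with cup and water bottle in place and the arm clear.

```bash
python3 -c "
from bench import env
print(env.finish_job())"
```

```text
the job is handed in; nothing more can be done
None
```

Both kits are packed as asked, in the order listed, and handed in at about 35 s; the final camera checks showed everything standing or lying as required, and the judge's result was not returned.

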